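# Level a counter shelf and keep the spirit level pressed on it

## Robot

A 6-joint arm with a two-finger parallel gripper is mounted at the origin on a cart in front of the work surface, level with it; the furniture and walls round the work are solid. World frame = base frame: x ahead of the robot, y to its left, z up, the work surface at z = 0. Lengths are in mm, angles in degrees, forces in N, time in s.
With the tool pointing down it reaches from about 325 to 925 mm from the base axis. Payload 3.1 kg.
Tool frame: the origin (TCP) lies at the very end of the fingers, on their centre line; the grasp point (between the pads) lies grasp_offset behind it (grasp_offset is the distance from the TCP to the grasp point, in mm); z points along the fingers, x is the direction in which the jaws open and shut, and the axes are right-handed (so a half turn about z gives the same grasp; the last joint's range is limited). The gripper opens to 85 mm and grips with 20 to 120 N. Pads are 22 mm wide; open, the fingers measure 114 mm over their backs; the gripper's body (76 mm by 85 mm) begins 54 mm behind the grasp point. The pads swing forward as they close: fully open they stand 13 mm farther back than shut.
Start: joints at [61.41, 12.427, 92.441, -0, 75.132, -6.429], TCP at [235.75, 578.845, 231.3] pointing down, gripper open.
Joint ranges: [-157.48, 157.48], [-44.54, 120.13], [17.64, 146.25], [-64.5, 244.5], [7.68, 150.69], [-147.95, 147.95]. Speed limits (degrees/s): [159.86, 159.86, 180, 180, 180, 180].

## Interface

Orientations are given as [roll, pitch, yaw] about the fixed x, y, z axes, in that order (R = Rz(yaw) Ry(pitch) Rx(roll)).
In Python, from station import * gives the robot as it stands. Calls block until the motion is done:
- goto(position, orientation): joint-space move of the TCP to a pose.
- move_l(position, attitude=None, speed=150): straight line of the TCP; attitude=None keeps the orientation; speed is the mean speed in mm/s.
- move_j(angles): joint-space move.
- grip(opening, squeeze=None): finger opening in mm; squeeze is the grip in N (None keeps the last); returns when the fingers have stopped.
- wait(seconds).
- solve_ik(position, orientation): joint angles nearest the present ones, or None.
- get_obs(): the state.
- get_image(name): name is "scene" or "top" or "wrist"; returns the picture (384x512x3 uint8, red, green, blue); there is no depth.
- get_calibration(name): a dict with "fx", "fy", "cx", "cy" (pixels), "R" (3x3) and "t" (3): a world point X has camera coordinates R X + t; the wrist camera has in their place "mount" (4x4, takes a point from camera to tool coordinates, whose origin is the TCP and whose axes are the tool frame's). Camera axes: x right, y down, z forward; pixel columns grow to the right and rows downward; lengths in mm; the calibration is good to about 2 mm. A picture is of the moment at which its call begins: read the wrist's pose just before it. get_calibration takes no time and is no camera call.
A pose or a line that the arm cannot do raises Unreachable and nothing moves.
- sign_off(): hands the job in, once; it reports no verdict.
Trained networks look in the newest picture that a camera, given by its name, has taken for a name from the list of things; names that differ only in an ending like _2 or _b are one class to them, and where a whole thing is asked for, a point or a joint stands for the part that bears it (a point fixed in the world has none). Each returns a list of dicts, best first, with "score" (0 to 1); they miss things now and then, are a little off and sometimes report something else, mostly with a low value. They report only what shows in the picture. A call takes as long as a camera call.
- spot_in(name, camera): "extent" ([centre column, centre row, width, height] in pixels, round what is visible of it).
- regions_of(name, camera): "region" (384x512 bool, what is visible of it) and "extent" ([centre column, centre row, width, height] in pixels, round what is visible of it).
The state is a dict: "t": time; "joint_pos": joint angles; "qvel": joint speeds; "effort": joint torques, N m; "tcp_pos": TCP position; "ee_rot": TCP orientation; "wrist_force": force on the tool from outside, world axes, zero at the start; "moment": the same for the moment, N m; "grip_width": finger opening in mm.
Only numpy, scipy, OpenCV 4.12 (cv2) and the standard library are available. Lean on these libraries where they do the work, as an engineer would, in place of code of your own. Each camera call takes 0.05 s, during which the arm holds its last target. There are 200 camera calls.

## Task

The little counter shelf hangs low at its knob end. Stand the spirit level upright on the grey felt strip of the shelf, lying along the strip, let go of it and leave it standing for a second or two; then turn the shelf's black levelling knob until the bubble rests in the middle between the two black lines, with nothing touching the level. Last, press the level down onto the shelf with the fingers, firmly but not hard (about 10 N), and finish while still pressing it there, bubble centred; leave the mug, the candle and the spoon alone.

Things in the scene. Friction and masses are not known exactly. Their poses are not given: they have to be found in the camera images.
- level: spirit level: aluminium bar with black end caps, 160 long x 24 wide x 40 high mm, about 0.16 kg, standing upright on its 160x24 face. Origin: centre of its underside; x along its length, z up. The top is solid; the green vial with two black rings lies in a 50 mm window in its middle, 1.5 mm below the top, strong enough to press on. Grip it across its 24 mm width.
- bubble (a joint): the pale bubble in the green vial of the level: its offset in m from the vial's middle along the level's own x; 0 is centred, stops at +-0.014. It floats to the higher end: 3 mm per 0.01 rad of slope, positive when the +x end is high (at the stop from 0.047 rad on). Settles in about half a second. In the middle between the lines: within 3 mm of 0.
- board: the shelf's wooden board, 300 (y) x 150 (x) x 14 mm, with its legs. Origin: at worktop height between the two fixed feet, under the end away from the knob; the board and all on it swing about this origin's x axis (the shelf does not slide). y runs along the board toward the knob, z up.
- felt_strip (a point): middle of the grey felt strip (170x32 mm, flat) on the board's top face, where the level is to stand: 85 mm along the board's y from its origin and 86 mm up. Axes as the board's (y along the strip toward the knob, z out of the board); it tilts with the board.
- knob_grip (a point): on the axis of the black round ribbed levelling knob, half way up its grip, 22 mm above the board's top and 165 mm from felt_strip along +y; axes as the board's, does not turn with the knob. The knob is 44 mm in diameter, from 8 to 34 mm above the board; grip it from above at any yaw. It stays where it is left; about 0.16 N m turn it.
- shelf: the shelf's feet, fixed on the worktop; origin on the worktop under the board's middle, y toward the knob. The screw foot under the knob: turning the knob clockwise seen from above raises the knob end, 0.035 rad of board slope and about 9 mm of knob height per rad of turn; counter-clockwise lowers it. At the start it needs 0.8 to 1.5 rad clockwise.
- coffee_mug: white mug, 92x127x95 mm, origin centre of underside; leave alone
- candle: green candle, 52x52x144 mm, origin centre of underside; leave alone
- spoon: steel spoon lying flat, 187x31x6 mm, origin centre of underside; leave alone

How it is judged (in metres and radians):
On the way, in this order (a step that is already met when the one before it is completed fails the run):
1. the level stands on the felt strip, along it, let go, for a second (distance between level and felt_strip below 0.025 m and z of level in the frame of felt_strip below 0.006 m and angle between the x axis of level and the y axis of felt_strip, either way round below 0.2 rad and angle between the z axis of level and the z axis of felt_strip, either way round below 0.05 rad and contact force between level and the arm below 0.3 N and contact force between level and the fingers below 0.3 N), for 1 s.
2. the bubble rests between the lines while nothing touches the level (value of joint bubble between -0.003 and 0.003 m and distance between level and felt_strip below 0.03 m and angle between the z axis of level and the z axis of felt_strip, either way round below 0.05 rad and contact force between level and the arm below 0.3 N and contact force between level and the fingers below 0.3 N), for 0.5 s.
At the end, for the whole second after the job is handed in: The level stands upright on the felt strip (within 30 mm of its middle and 0.2 rad of its direction), the bubble is within 3 mm of the middle, and the fingers still press the level down, so that it bears on the board with 5 to 30 N (contact force between level and the fingers above 3 N and contact force between level and board between 5 and 30 N and value of joint bubble between -0.003 and 0.003 m and distance between level and felt_strip below 0.03 m and z of level in the frame of felt_strip below 0.006 m and angle between the x axis of level and the y axis of felt_strip, either way round below 0.2 rad and angle between the z axis of level and the z axis of felt_strip, either way round below 0.05 rad and linear speed of level below 0.02 m/s); the arm keeps its last pose, push and grip.
It fails at once if the level is knocked over (angle between level's own z axis and vertical above 0.7 rad).
It fails at once if a bystander is moved by more than 30 mm (distance of any of coffee_mug, candle, spoon from where it was at the start of the episode above 0.03 m).
It also fails if it takes over 72 s, if anything falls off the work surface, if the arm or the gripper's body presses on something with over 40 N, if the wrist force passes 120 N, or if a joint passes its speed limit or range.

## Working session

There is one attempt and no reset: what is moved stays moved. The work goes in short steps, each a Python script; the robot and the scene stay as the last script left them, time stands still between calls to the robot, and variables do not carry over. Pictures are saved under pics/ and viewed, about 8 in all and at most 12, crops included, and the job is handed in when it is done.

```bash
mkdir -p pics; ls
cat > h.py <<'E'
from station import *
import numpy as np, cv2
def save(n,f,crop=None,s=1):
    im=get_image(n)
    o=im if crop is None else im[crop[1]:crop[3],crop[0]:crop[2]]
    o=cv2.resize(o,None,fx=s,fy=s,interpolation=cv2.INTER_CUBIC)
    cv2.imwrite('pics/'+f,o[:,:,::-1]); return im
def cam(n,obs=None):
    c=get_calibration(n)
    K=np.array([[c['fx'],0,c['cx']],[0,c['fy'],c['cy']],[0,0,1]])
    if 'mount' in c:
        from scipy.spatial.transform import Rotation as Ro
        o=obs; T=np.eye(4); T[:3,:3]=Ro.from_euler('xyz',o['ee_rot'],degrees=True).as_matrix(); T[:3,3]=o['tcp_pos']
        W=T@np.array(c['mount']); R=W[:3,:3].T; t=-R@W[:3,3]
    else: R=np.array(c['R']);t=np.array(c['t'])
    return K,R,t
def onplane(C,px,z):
    K,R,t=C; d=R.T@np.linalg.solve(K,[px[0],px[1],1]); o=-R.T@t
    return o+d*(z-o[2])/d[2]
def proj(C,X):
    K,R,t=C; p=K@(R@np.array(X)+t); return p[:2]/p[2]
E
python3 - <<'E'
from h import *
o=get_obs();print(o)
a=save('scene','s0.png');
for n in ['level','board','knob_grip','coffee_mug','candle','spoon','felt_strip']:
    print('scene',n,[(round(d['score'],2),np.round(d['extent'])) for d in spot_in(n,'scene')[:2]])
b=save('top','t0.png')
for n in ['level','board','knob_grip','coffee_mug','candle','spoon','felt_strip']:
    print('top',n,[(round(d['score'],2),np.round(d['extent'])) for d in spot_in(n,'top')[:2]])
cv2.imwrite('pics/both.png',cv2.resize(np.hstack([a,b]),(800,300),interpolation=cv2.INTER_AREA)[:,:,::-1])
for n in ['scene','top']:
    K,R,t=cam(n);print(n,-R.T@t,R[2],K[0,0])
print(get_calibration('wrist'))
import station;print(getattr(station,'grasp_offset',None))
E
```

```text
pics
{'t': 0.0, 'joint_pos': array([ 6.14094080e+01,  1.24776847e+01,  9.25297265e+01, -6.05478595e-04,
        7.51302042e+01, -6.42971708e+00]), 'qvel': array([-0.00200873, -0.08807644, -0.00113694,  0.0425903 , -0.10405327,
        0.04138463]), 'effort': array([ 1.01648857e-03, -3.96856606e+01, -3.03849149e+01, -7.26376561e-05,
        9.79876524e-03,  7.82827840e-06]), 'tcp_pos': array([235.35600285, 578.11156227, 229.94684282]), 'ee_rot': array([-1.79985170e+02,  1.36815290e-01,  6.78392989e+01]), 'wrist_force': array([ 0.54811288, -0.18614721, -0.11051691]), 'moment': array([ 0.00383748, -0.05297688,  0.04016113]), 'grip_width': 85.38582176634115}
scene level []
scene board [(0.58, array([220., 190.,  99.,  76.]))]
scene knob_grip [(0.7, array([220., 190.,  96.,  74.]))]
scene coffee_mug [(0.76, array([140., 166.,  28.,  35.]))]
scene candle [(0.51, array([294., 168.,   9.,  34.]))]
scene spoon [(0.88, array([324., 322.,  42.,  47.]))]
scene felt_strip []
top level [(0.86, array([309., 241.,  48.,  23.]))]
top board [(0.59, array([218., 207., 101.,  55.]))]
top knob_grip [(0.6
[... 236 characters left out ...]
9.,  99.,  58.]))]
scene [ -30.40759427 -630.16621828 1055.40009366] [ 0.47528699  0.49676649 -0.7261717 ] 410.8646864966057
top [ 469.81439643    4.95480857 1586.94919786] [ 0.08526142  0.0246239  -0.99605429] 473.8010432280463
{'fx': 264.7710990423999, 'fy': 264.7710990423999, 'cx': 259.5141998404001, 'cy': 188.84723200555078, 'mount': array([[ 9.99999983e-01, -4.70103792e-05, -1.75648698e-04,
         1.59937209e-01],
       [ 9.42007778e-05,  9.60199313e-01,  2.79315719e-01,
        -7.08876432e+01],
       [ 1.55527022e-04, -2.79315731e-01,  9.60199301e-01,
        -1.42804614e+02],
       [ 0.00000000e+00,  0.00000000e+00,  0.00000000e+00,
         1.00000000e+00]])}
18.700000000000003
```

View pics/t0.png

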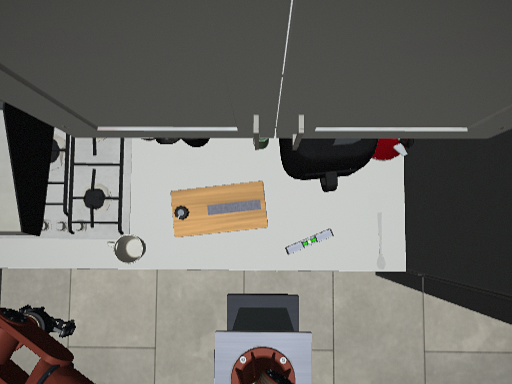

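View pics/s0.png

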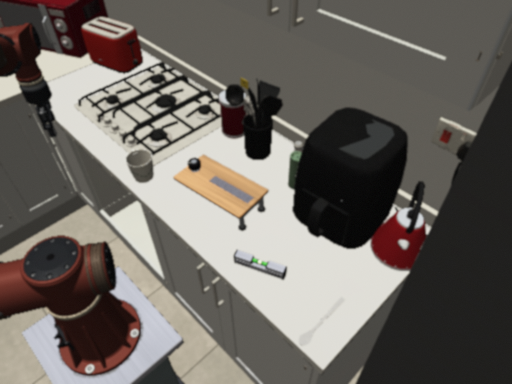

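The top view shows the knob at (181,212), the strip from (208,209) to (261,205), and the level from (287,249) to (332,233). The spoon is at (380,240), the mug at (128,248) and the candle near (263,143), under the cabinet edge. In the scene view the knob is at (194,164), the strip runs from (212,178) to (252,198), and the level is at (260,263).

Run:
```python
from h import *
get_image('top');C=cam('top')
r=regions_of('level','top')[0]['region']
ys,xs=np.nonzero(r); (c,sz,a)=cv2.minAreaRect(np.c_[xs,ys].astype(np.float32))
box=cv2.boxPoints((c,sz,a)); W=np.array([onplane(C,p,40) for p in box])
print('level c',onplane(C,c,38), 'edges',np.linalg.norm(np.diff(W,axis=0),axis=1))
e=W[1]-W[0];f=W[2]-W[1]; e=e if np.linalg.norm(e)>np.linalg.norm(f) else f; print('yaw',np.degrees(np.arctan2(e[1],e[0])))
for n,p,z in [('knob',(181,212),85),('stripK',(208,209),82),('stripF',(261,205),86),('mug',(128,248),90),('spoon',(380,240),3)]: print(n,onplane(C,p,z))
b=regions_of('board','top')[0]['region'];ys,xs=np.nonzero(b);q=cv2.minAreaRect(np.c_[xs,ys].astype(np.float32))
W=np.array([onplane(C,p,80) for p in cv2.boxPoints(q)]);print('board',W,np.linalg.norm(np.diff(W,axis=0),axis=1))
S=cam('scene');get_image('scene')
rr=regions_of('level','scene'); 
for n,p,z in [('knob',(194,164),85),('stripK',(212,178),82),('stripF',(252,198),86),('level',(260,263),38)]: print('S',n,onplane(S,p,z))
```

```text
level c [ 448.89661328 -147.0562331    38.        ] edges [160.31256646  28.85852913 160.04676711]
yaw -67.58933951138212
knob [536.32370972 262.73742115  85.        ]
stripK [546.53791257 177.07496147  82.        ]
stripF [560.01994252   8.28980124  86.        ]
mug [421.30756999 427.77068311  90.        ]
spoon [ 451.34996193 -385.47257382    3.        ]
board [[ 6.12023037e+02  3.01620517e+02  8.00000000e+01]
 [ 6.42258579e+02  6.32650871e-02  8.00000000e+01]
 [ 4.88188253e+02 -1.52502480e+01  8.00000000e+01]
 [ 4.57734768e+02  2.83561229e+02  8.00000000e+01]] [303.06923996 154.82948359 300.35930764]
S knob [541.24102768 269.69494861  85.        ]
S stripK [542.80402    175.54491202  82.        ]
S stripF [572.51355027  13.00248054  86.        ]
S level [ 440.7794462  -155.72078805   38.        ]
```

```bash
cat >> h.py <<'E'
def look(name,z,f=None,crop=None,s=1):
    o=get_obs(); im=save('wrist',f or 'tmp.png',crop,s); C=cam('wrist',o); out=[]
    for d in regions_of(name,'wrist')[:1]:
        ys,xs=np.nonzero(d['region']); q=cv2.minAreaRect(np.c_[xs,ys].astype(np.float32))
        W=np.array([onplane(C,p,z) for p in cv2.boxPoints(q)])
        e=np.diff(W,axis=0)[:2]; l=np.linalg.norm(e,axis=1); v=e[l.argmax()]
        print(name,round(d['score'],2),W.mean(0).round(1),l.round(1),'yaw',np.degrees(np.arctan2(v[1],v[0])).round(1))
    return im,C
E
python3 - <<'E'
from h import *
goto([447,-148,180],[180,0,22.4])
look('level',38,'w1.png')
o=get_obs();print(o['t'],o['tcp_pos'],o['ee_rot'],o['joint_pos'].round(1))
E
```

```text
level 0.58 [ 446.3 -148.9   38. ] [ 23.9 159.1] yaw -66.3
3.825 [ 447.29306602 -147.47475654  180.05558767] [-1.79999631e+02 -8.61913899e-03  2.24646791e+01] [-26.8  -3.7 115.5   0.   68.3 -49.3]
```

View pics/w1.png

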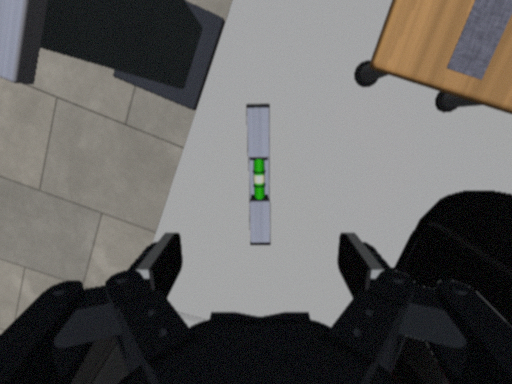

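The wrist view shows the level upright, its ends at (258,104) and (260,244), with the fingers straddling it. The measured size of 159x24 mm fits, so I'll pick it up.

Run:
```python
from h import *
Y=23.5
goto([446.3,-148.5,90],[180,0,Y]); move_l([446.3,-148.5,10],speed=100)
grip(15,40); print(get_obs()['grip_width'])
move_l([446.3,-148.5,190],speed=200)
goto([553,93,200],[177.7,0,5.7])
look('board',82,'w2.png')
o=get_obs();print(o['t'],o['tcp_pos'],o['ee_rot'],o['joint_pos'].round(1),o['grip_width'],o['wrist_force'])
```

```text
22.841648524467647
board 0.82 [550.5 121.5  82. ] [145.1 252.5] yaw -78.1
8.0 [552.53992604  91.61375054 199.38120856] [1.77674217e+02 7.54369259e-02 5.61390186e+00] [  3.5   6.4 102.9  -2.5  70.7  -1.3] 22.791839655015355 [ 1.23973474  0.8386305  -1.58224141]
```

View pics/w2.png

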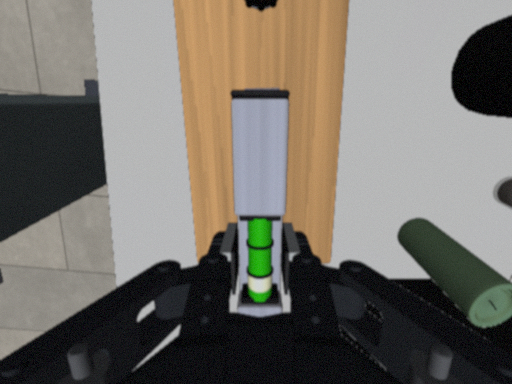

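The held level lies along the board: knob edge at (261,10), level axis near column 260, board edges evenly spaced to either side. Next I check the knob's position against the strip, then place.

Run:
```python
from h import *
C=cam('wrist',get_obs())
print('knob near edge',onplane(C,(261,10),110))
for r,a,b in [(20,176,347),(240,193,335)]: print(onplane(C,(a,r),80),onplane(C,(b,r),80))
move_l([553,93,115],speed=120)
z=115; f0=get_obs()['wrist_force'][2]; print('f0',f0)
while z>82:
    z-=1.5 if z>100 else 0.7; move_l([553,93,z],speed=60)
    f=get_obs()['wrist_force'][2]-f0
    if f>3: break
o=get_obs();print(z,f,o['tcp_pos'],o['ee_rot'],o['moment'],o['t'])
```

```text
knob near edge [539.93182427 231.33915295 110.        ]
[467.95570815 225.29916335  80.        ] [612.69307695 239.44668451  80.        ]
[486.17743006  14.89026099  80.        ] [642.2135396   30.37467305  80.        ]
f0 -0.9551545583930712
92.29999999999997 7.056284004737654 [553.18185077  93.02036714  93.29029528] [ 1.77694316e+02 -2.90566182e-03  5.70228714e+00] [ 0.02466463  0.54491667 -0.02967667] 14.1083
```

Contact is at about 83 mm, which matches the strip height. I'll release, retreat and look.

Run:
```python
from h import *
move_l([553,93,93],speed=30)
grip(44); move_l([553,93,150],[177.7,0,5.7],speed=120)
goto([553+9,93-75,190],[180,0,5.7]); wait(.8)
look('level',122,'w3.png'); o=get_obs();print(o['t'],o['tcp_pos'],o['ee_rot'])
np.save('c3.npy',np.array([np.r_[o['tcp_pos'],o['ee_rot']]]))
```

```text
level 0.97 [554.   88.1 122. ] [148.5  23.4] yaw 94.6
16.65 [562.0436138   17.96949199 190.06804316] [ 1.79999118e+02 -7.79488354e-03  5.69732975e+00]
```

View pics/w3.png

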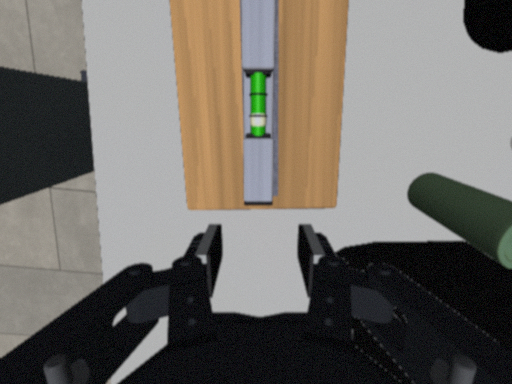

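```bash
cat >> h.py <<'E'
def bubble(im,C,z=120,show=False):
    """offset of bubble along board +y (mm) using green vial ends and pale bubble"""
    hsv=cv2.cvtColor(im,cv2.COLOR_RGB2HSV)
    g=((hsv[...,0]>50)&(hsv[...,0]<70)&(hsv[...,1]>200)&(hsv[...,2]>70)).astype(np.uint8)
    n,lab,st,ce=cv2.connectedComponentsWithStats(cv2.dilate(g,np.ones((19,3),np.uint8)))
    k=1+st[1:,4].argmax(); ys,xs=np.nonzero((lab==k)&(g>0)); c=int(round(np.median(xs)))
    r0,r1=ys.min(),ys.max()
    prof=im[r0-8:r1+14,c-2:c+3].mean(1)
    if show: 
        for i,p in enumerate(prof): print(r0-8+i,p.round().astype(int))
    pale=[i+r0-8 for i,p in enumerate(prof) if p.min()>130 and r0-3<i+r0-8<r1+10]
    print('col',c,'green rows',r0,r1,'pale',pale[:1],pale[-1:])
    Y=lambda r: onplane(C,(c,r),z)
    return c,r0,r1,pale,Y
E
python3 - <<'E'
from h import *
im=cv2.imread('pics/w3.png')[:,:,::-1].copy()
v=np.load('c3.npy')[0]; C=cam('wrist',dict(tcp_pos=v[:3],ee_rot=v[3:]))
c,r0,r1,p,Y=bubble(im,C,120,True)
for r in (r0,r1,p[0],p[-1]) if p else (r0,r1): print(r,Y(r))
print('board far end',onplane(C,(225,209),84))
E
```

```text
65 [155 158 175]
66 [148 152 166]
67 [137 138 149]
68 [111 113 121]
69 [79 79 83]
70 [48 49 52]
71 [43 70 43]
72 [ 47 114  44]
73 [ 51 148  41]
74 [ 50 165  40]
75 [ 46 169  34]
76 [ 50 173  38]
77 [ 51 172  36]
78 [ 49 172  34]
79 [ 51 172  37]
80 [ 47 171  36]
81 [ 50 171  34]
82 [ 48 170  34]
83 [ 53 172  39]
84 [ 48 171  35]
85 [ 46 171  35]
86 [ 49 171  33]
87 [ 50 172  35]
88 [ 49 172  36]
89 [ 49 171  33]
90 [ 46 169  34]
91 [ 50 164  39]
92 [ 43 133  33]
93 [37 94 34]
94 [37 97 32]
95 [ 41 138  34]
96 [ 51 166  38]
97 [ 48 172  35]
98 [ 47 171  32]
99 [ 46 170  32]
100 [ 47 170  33]
101 [ 49 170  32]
102 [ 47 171  32]
103 [ 48 170  32]
104 [ 49 171  37]
105 [ 48 171  34]
106 [ 47 170  29]
107 [ 47 171  35]
108 [ 45 170  29]
109 [ 47 170  29]
110 [ 45 170  33]
111 [ 52 171  37]
112 [ 92 177  84]
113 [135 177 126]
114 [137 155 130]
115 [112 117 107]
116 [123 125 120]
117 [170 173 164]
118 [194 197 188]
119 [201 205 194]
120 [202 206 195]
121 [203 207 196]
122 [201 203 193]
123 [202 204 190]
124 [196 201 179]
125 [174 192 154]
126 [127 179 110]
127 [ 75 171  61]
128 [ 49 169  35]
129 [ 43 169  26]
130 [ 44 169  32]
131 [ 44 169  26]
132 [ 42 168  27]
133 [ 48 168  34]
134 [ 43 153  32]
135 [ 46 124  40]
136 [41 82 40]
137 [62 68 67]
138 [101 104 113]
139 [133 136 150]
140 [147 152 167]
141 [150 156 170]
142 [151 156 172]
143 [151 156 172]
144 [151 156 172]
145 [150 156 171]
146 [150 154 171]
147 [151 155 172]
148 [151 155 171]
col 260 green rows 73 135 pale [np.int64(114)] [np.int64(144)]
73 [552.74762495 116.26698289 120.        ]
135 [557.26169601  71.21160712 120.        ]
114 [555.6690082   87.10837674 120.        ]
144 [557.9657488   64.18438873 120.        ]
board far end [530.0013564   -7.73010798  84.        ]
```

The level stands on the strip. The bubble is at row 119 and the lines at rows 93.5 and 115, so it is about 11 mm toward the far end, which means about 60° of clockwise turn. Next I look at the knob from above.

Run:
```python
from h import *
v=np.load('c3.npy')[0]; C=cam('wrist',dict(tcp_pos=v[:3],ee_rot=v[3:]))
Y=lambda r: onplane(C,(259,r),120)[1]
print('offset',Y(119.2)-(Y(93.5)+Y(115))/2)
grip(70)
goto([537,257,190],[180,0,65])
o=get_obs();im=save('wrist','w4.png');C=cam('wrist',o);print(o['t'])
p=proj(C,[537,257,106]);print('expect',p)
dark=(im.max(2)<60).astype(np.uint8)
n,lab,st,ce=cv2.connectedComponentsWithStats(dark)
for k in range(1,n):
    if 300<st[k,4]<20000: print(st[k],ce[k].round(1),onplane(C,ce[k],106).round(1))
```

```text
offset -10.94162442418721
17.975
expect [260.11572174 193.55855946]
[   0    0  173   62 7589] [87.1 23.4] [359.8 195.6 106. ]
[ 327    0   62   43 1237] [348.4  24.3] [444. 374. 106.]
[ 239  165   48   50 1221] [262.2 189.5] [534.4 260.3 106. ]
```

View pics/w4.png

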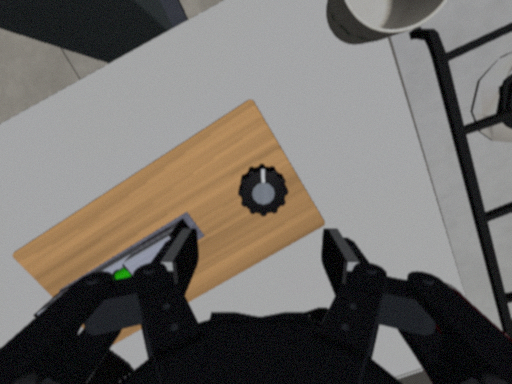

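The knob shows at (263,190), which gives (535,260), with a mark at its 12 o'clock. I'll grip it and turn in segments, following its rise.

```bash
cat >> h.py <<'E'
def turn(p,y0,deg,n):
    """turn clockwise deg, following the knob's rise"""
    for i in range(1,n+1):
        a=np.radians(deg*i/n)
        q=[p[0]+.35*a,p[1]-3.4*a,p[2]+8.9*a]
        move_l(q,[180,0,y0-deg*i/n],speed=12)
        o=get_obs();print(round(o['t'],1),o['ee_rot'][2].round(1),'F',o['wrist_force'].round(1),'Mz',o['moment'].round(2),'w',o['grip_width'].round(1))
    return q
E
python3 - <<'E'
from h import *
p=[535,260,80.5]
goto([535,260,125],[180,0,65]); move_l(p,speed=80)
print(get_obs()['wrist_force'])
grip(35,60); o=get_obs(); print(o['t'],o['grip_width'],o['wrist_force'],o['tcp_pos'])
q=turn(p,65,60,4); print(q)
E
```

```text
[0.04367975 1.11531187 0.41849051]
19.4583 42.590855922469245 [-1.54658224 -1.22752108  5.61657681] [535.42086886 259.88320192  81.6708445 ]Traceback (most recent call last):
  File "<stdin>", line 6, in <module>
  File "h.py", line 50, in turn
    o=get_obs();print(round(o['t'],1),o['ee_rot'][2].round(1),'F',o['wrist_force'].round(1),'Mz',o['moment'].round(2),'w',o['grip_width'].round(1))
                                                                                                                          ^^^^^^^^^^^^^^^^^^^^^
AttributeError: 'float' object has no attribute 'round'
```

```bash
sed -i "s/o\['grip_width'\].round(1)/round(o['grip_width'],1)/" h.py
python3 - <<'E'
from h import *
a=np.radians(15); p=[535+.35*a,260-3.4*a,80.5+8.9*a]
o=get_obs();print(o['ee_rot'],o['wrist_force'],o['moment'],o['t'])
q=turn(p,50,45,3); print(q)
E
```

```text
[ 1.79963005e+02 -8.49578496e-02  5.00830379e+01] [-2.34223611 -1.68137476  6.78336791] [-0.12571454  0.17968796 -0.04111613] 19.8667
20.3 35.2 F [-2.6 -2.2  5.9] Mz [ 0.2  -0.3  -0.01] w 42.4
20.7 20.3 F [-2.8 -1.5  7.2] Mz [ 0.18 -0.72 -0.06] w 42.6
21.1 5.3 F [-0.4 -1.3  4.7] Mz [-0.02 -0.69  0.04] w 42.0
[np.float64(535.3665191429187), np.float64(256.4395283259316), np.float64(89.82005820564973)]
```

Run:
```python
from h import *
grip(70); q=get_obs()['tcp_pos']; move_l([q[0],q[1],140],speed=120)
goto([562,30,195],[180,0,5.7]); wait(.6)
im,C=look('level',125,'w5.png',(150,0,400,280),2)
c,r0,r1,p,Y=bubble(im,C,124,True); print(get_obs()['t'])
o=get_obs(); np.save('c5.npy',np.r_[o['tcp_pos'],o['ee_rot']])
```

```text
level 0.74 [553.4  90.4 125. ] [ 23.7 159.7] yaw -83.5
89 [146 150 167]
90 [144 148 163]
91 [131 133 144]
92 [108 108 115]
93 [76 75 80]
94 [53 55 55]
95 [40 81 40]
96 [ 45 129  39]
97 [ 48 159  38]
98 [ 50 169  36]
99 [ 51 171  38]
100 [ 45 170  31]
101 [ 49 169  32]
102 [ 48 170  32]
103 [ 48 170  34]
104 [ 51 171  38]
105 [ 47 169  30]
106 [ 46 168  34]
107 [ 47 170  33]
108 [ 49 170  36]
109 [ 46 167  29]
110 [ 49 169  35]
111 [ 49 171  34]
112 [ 46 167  33]
113 [ 48 168  33]
114 [ 47 158  33]
115 [ 39 122  34]
116 [33 91 34]
117 [ 39 114  32]
118 [ 46 149  34]
119 [ 70 168  63]
120 [120 179 114]
121 [168 192 164]
122 [190 197 187]
123 [196 200 194]
124 [196 199 192]
125 [195 199 193]
126 [195 198 192]
127 [196 200 192]
128 [195 199 193]
129 [196 200 192]
130 [195 198 186]
131 [193 197 179]
132 [176 188 158]
133 [135 179 118]
134 [ 78 168  65]
135 [ 47 155  35]
136 [ 37 121  29]
137 [ 34 100  29]
138 [ 36 131  30]
139 [ 42 157  27]
140 [ 42 166  27]
141 [ 42 165  28]
142 [ 42 165  27]
143 [ 44 166  29]
144 [ 44 165  27]
145 [ 42 165  24]
146 [ 43 165  27]
147 [ 44 165  29]
148 [ 40 163  27]
149 [ 42 166  29]
150 [ 43 165  23]
151 [ 43 164  28]
152 [ 43 165  28]
153 [ 42 163  26]
154 [ 45 156  31]
155 [ 42 133  33]
156 [36 93 32]
157 [48 62 51]
158 [87 89 99]
159 [124 127 141]
160 [142 147 163]
161 [145 150 165]
162 [144 149 165]
163 [145 148 164]
164 [145 149 167]
165 [145 149 165]
166 [145 149 165]
167 [146 149 166]
168 [146 150 167]
col 258 green rows 97 155 pale [np.int64(121)] [np.int64(164)]
23.675
```

View pics/w5.png

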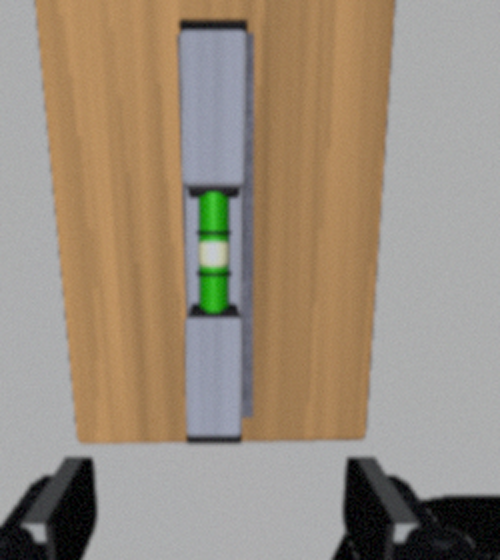

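The bubble is centred: 126.6 against a midpoint of 126.5 between the lines. The level's far end reaches past the strip's end in the image, so I check how far off it is, allowing for parallax.

Run:
```python
from h import *
v=np.load('c5.npy'); C=cam('wrist',dict(tcp_pos=v[:3],ee_rot=v[3:]))
f=lambda u,w,z:onplane(C,(150+u/2,w/2),z).round(1)
print('level ends',f(214,440,126),f(213,20,126)); print('strip R end',f(252,417,86),'R top',f(252,40,86))
print('board end L,R',f(78,441,86),f(366,440,86),'vial mid',onplane(C,(258,126.5),124))
```

```text
level ends [561.9  11.3 126. ] [546.3 168.2 126. ]
strip R end [581.1   8.8  86. ] R top [561.5 175.4  86. ]
board end L,R [493.7 -13.1  86. ] [640.7   2.1  86. ] vial mid [555.04501676  89.54379004 124.        ]
```

The level is within about 3 mm of the strip's middle. Now I close the fingers and press on the solid top, 38 mm off the middle on the side away from the knob, so the wrist camera can still see the vial.

Run:
```python
from h import *
grip(0,40)
x,y=558.5,52
goto([x,y,150],[180,0,5.7]); move_l([x,y,134],speed=40); wait(.3)
f0=get_obs()['wrist_force'][2]; z=134
while z>112:
    z-=0.7; move_l([x,y,z],speed=25); wait(.05)
    f=get_obs()['wrist_force'][2]-f0
    if f>2: print(round(z,1),round(f,1))
    if f>8: break
wait(.5); o=get_obs(); print(o['t'],f0,o['wrist_force'],o['tcp_pos'],o['grip_width'])
im,C=look('level',125,'w6.png');
```

```text
125.6 3.2
124.9 6.5
124.2 8.9
30.2083 0.4654292411964204 [-3.56462013  0.83925967 10.3513    ] [559.12571757  52.01278273 126.12181054] -0.212208521065504
```

View pics/w6.png

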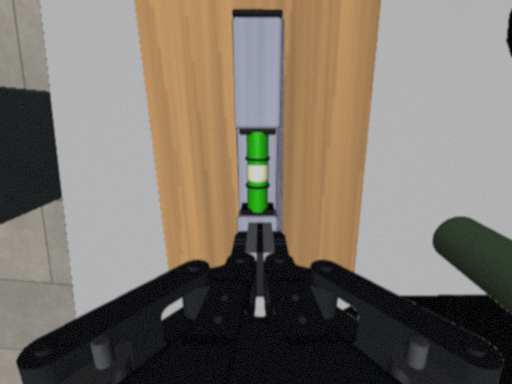

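The fingers rest on the level's top. The bubble is at row 173, between the lines at rows 159 and 187, so it is centred, and the push is about 10 N. I'll confirm it holds steady and hand in.

Run:
```python
from h import *
wait(.7); o=get_obs(); print(o['t'],o['wrist_force'],o['tcp_pos'])
if 7<o['wrist_force'][2]<15: print(sign_off())
```

```text
31.0083 [-3.559075    0.18379121  9.60882399] [559.10932907  52.0321862  126.11031967]
the job is handed in; nothing more can be done
None
```

The job is handed in at about 31 s of the 72 s allowed. The arm is still pressing the level down and the bubble is centred. No verdict comes back, so the outcome rests on the checks below.

- **Placing:** I stood the level on the felt strip and let go of it. It ended about 3 mm from the strip's middle and closely in line with it. It stood untouched for about 4 s before I turned the knob.
- **Levelling:** The bubble was 11 mm off, toward the end away from the knob. One 60° clockwise turn brought it to the middle (image row 126.6 against 126.5 between the lines), with nothing touching the level. No second turn was needed.
- **Pressing:** The closed fingers press on the solid top, 38 mm from the middle on the side away from the knob, so the camera could still see the vial. The vertical push held between 9.6 and 10.4 N over the last second. There was also a sideways force of about 3.6 N on the wrist. The bubble was still centred about 0.8 s before I handed in, at row 173 between lines at 159 and 187.

None of these checks failed or disagreed. I never moved the arm near the mug, candle or spoon, but I took no final picture of them.

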